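# Lock the service cover of the pump module

## Robot

A 6-joint arm with a two-finger parallel gripper is mounted at the origin on a cart in front of the work surface, level with it; the furniture and walls round the work are solid. World frame = base frame: x ahead of the robot, y to its left, z up, the work surface at z = 0. Lengths are in mm, angles in rad, forces in N, time in s.
With the tool pointing down it reaches from about 225 to 725 mm from the base axis. Payload 3.1 kg.
Tool frame: the origin (TCP) lies midway between the tips of the shut fingers; the grasp point (between the pads) lies 19 mm behind it (hold_point_z is the distance from the TCP to the grasp point, in mm); y points along the fingers, x is the direction in which the jaws open and shut, and the axes are right-handed (so a half turn about y gives the same grasp; the last joint's range is limited). The gripper opens to 85 mm and grips with 20 to 120 N. Pads are 22 mm wide; open, the fingers measure 114 mm over their backs; the gripper's body (76 mm by 85 mm) begins 54 mm behind the grasp point. The pads swing forward as they close: fully open they stand 13 mm farther back than shut.
Start: joints at [1.091, 0.048, 0.099, 1.622, 0, 1.443], TCP at [180.915, 492.836, 231.312] pointing down, gripper open.
Joint ranges: [-2.91, 2.91], [-0.99, 1.94], [-1.21, 1.42], [-2.12, 2.29], [-1.49, 1.47], [-3.14, 3.14]. Speed limits (rad/s): [2.79, 2.79, 3.14, 3.14, 3.14, 3.14].

## Interface

Orientations are given as a unit quaternion [x, y, z, w].
In Python, from cell import observe, read_camera, hand_in, hold_point_z gives the robot as it stands.
- The arm moves only by the tool play_rows, never from a script. Its argument "motion" is a list of rows, each an object with "dp": the shift along the tool's x, y, z in cm, a list of three; "dr": the turn, a rotation vector about the tool's x, y, z in degrees, a list of three; "claw": the closure, from -1 (fully open) to 1 (shut). In form: [{"dp": [x, y, z], "dr": [wx, wy, wz], "claw": claw}, ...]. A call has exactly 10 rows; each row shifts and turns the commanded pose from where the row before left it, along the tool's axes as they then stand; what a row does not reach is not made up. A row lasts 1/12 s, in which the tool goes at most 41.7 mm and 7.16 degrees, less where a joint would pass 70% of its speed; a pose out of reach is approached as far as the arm can. A call with a gripper value outside its range is refused whole. The fingers move at their own pace and stop on an object; the grip force is fixed at half the most. Time passes only in rows, so rows that do not move let the fingers close, or fill a call up. It gives the time, the measured TCP pose, the force and the opening at its end, in the units of the state.
- observe(): the state, without advancing time (a new reading comes with each control period).
- read_camera(name): name is "scene" or "side" or "wrist"; returns a dict with "color" (420x560x3 uint8, red, green, blue), "fx", "fy", "cx", "cy" (pixels), "rvec" (rotation vector, rad) and "tvec" (3), from world to camera coordinates, as OpenCV has them; the wrist camera has in their place "T_tool_cam" (4x4, takes a point from camera to tool coordinates, whose origin is the TCP and whose axes are the tool frame's). Camera axes: x right, y down, z forward; pixel columns grow to the right and rows downward; lengths in mm; the calibration is good to about 2 mm. The wrist camera is an equidistant fisheye: a pixel r from the principal point sees the ray r / f radians off the axis. A picture is of the moment at which its call begins: read the wrist's pose just before it. There is no depth.
- hand_in(): hands the job in, once; it reports no verdict.
The state is a dict: "t": time; "joint_pos": joint angles; "joint_vel": joint speeds; "joint_torque": joint torques, N m; "tcp_pos": TCP position; "tool_rot": TCP orientation; "contact_force": force on the tool from outside, world axes, zero at the start; "moment": the same for the moment, N m; "opening": finger opening in mm.
Only numpy, scipy, OpenCV 4.12 (cv2) and the standard library are available. Lean on these libraries where they do the work, as an engineer would, in place of code of your own. Each camera call takes 0.05 s, during which the arm holds its last target.

## Task

The grey service cover on top of the white pump module stands ajar on its springs. With the fingertips, press the cover shut and turn each of its two big slotted quarter-turn fasteners clockwise by its slot as far as it goes, so that both slots point straight front to back and the cover stays locked down by itself. Only press and turn: do not swing the cover up, and do not pick up or disturb the tools, vials and other things around it.

Things in the scene. Friction and masses are not known exactly. Their poses are not given: they have to be found in the camera images.
- pump_module: White pump housing on rubber feet, fixed, 140 mm deep (x), 225 mm wide (y), 94 mm tall at its fixed rear strip and fixed 35 mm wide right end. Origin: centre of its underside, on the bench; x points from the front (face with ventilation slots) to the hinges, y to its left, z up.
- cover (a joint): Grey cover, 118 x 188 x 18 mm, hinged along the module's y axis 52 mm behind its centre, 76 mm up. 0 = fully down (upper face 94 mm above the bench), grows as the front rises. Springs hold it ajar at about 0.1 rad (front 12 mm up); pressing it down at a fastener takes about 7 N; released with a fastener locked it rests at about 0.02 to 0.03 rad.
- left_fastener (a joint): Aluminium disc, dark slot floor, 71 mm wide, 1 mm proud, on the left. 0 = open (slot along the module's y), grows clockwise seen from above, 1.57 = locked, at its stop (slot front to back). Starts at 0 to 0.5. Needs up to 0.15 N m; stays where left. A pawl below swings under a fixed keeper: unless the cover is pressed down it strikes the keeper at about 0.7 rad; once under, it holds the cover.
- right_fastener (a joint): The same fastener in the right half of the cover: same size, values and direction (clockwise seen from above locks it).
- left_slot (a point): Centre of the floor of the left disc's straight blind slot: 28 mm wide, 56 mm long, 13.5 mm deep (push near its ends). y points along the slot, x across it, z out of it; it tilts with the cover and turns with the disc. With the cover down it is 81.5 mm above the bench, 22 mm in front of the module's centre, 67.5 mm to its left; ajar about 8 mm higher.
- right_slot (a point): The same point and axes of the right disc's slot, of the same size; with the cover down 81.5 mm above the bench, 22 mm in front of the module's centre, 32.5 mm to its right; ajar about 8 mm higher.
- hex_key: Black hex key, 74 x 26 x 4 mm, lying on top of the module's fixed right-hand end. Leave it.
- screwdriver_small: Small red-handled screwdriver, 124 x 18 x 18 mm, on the bench to the right of the module. Leave it.
- vial_5: White screw-cap vial, 28 mm across, 48 mm tall, standing on the bench to the left of the module. Leave it.
- vial_2: White vial with a blue cap, 28 mm across, 52 mm tall, standing on the bench to the left of the module. Leave it.
- mouse: Black computer mouse, 116 x 58 x 39 mm, to the right. Leave it.
- tape_roll: Roll of label tape, 69 mm across, 19 mm tall, farther to the right. Leave it.
- tweezers: Steel tweezers, 127 x 15 x 8 mm, lying farther to the right. Leave them.

How it is judged:
By the outcome, as a careful person would: the job done as asked, in the order asked, and still so for the second after the job is handed in, with the robot touching nothing.
It also fails if it takes over 51 s, if anything falls off the work surface, if the arm or the gripper's body presses on something with over 40 N, if the wrist force passes 120 N, or if a joint passes its speed limit or range.

## Working session

There is one attempt and no reset: what is moved stays moved. The work goes in short steps, Python scripts to look and compute and a tool call to move; the robot and the scene stay as the last step left them, time stands still between calls to the robot, and variables do not carry over. Pictures are saved under pics/ and viewed, and the job is handed in when it is done.

Besides the shell and the picture viewer there is one more tool, called after ">>>" as name([rows], argument=value, ...), one row to a line, values as JSON. play_rows: Moves the arm, as the interface text tells. Its arguments: {"type":"object","properties":{"motion":{"type":"array"}},"required":["motion"]}

```bash
mkdir -p pics; ls; python3 - <<'E'
from cell import observe, read_camera, hold_point_z
import cv2
s=observe()
for k,v in s.items(): print(k,v)
print(hold_point_z)
for n in ("scene","side","wrist"):
    c=read_camera(n)
    print(n,{k:v for k,v in c.items() if k!="color"})
    cv2.imwrite(f"pics/{n}0.png",c["color"][:,:,::-1])
E
```

```text
pics
t 0.0
joint_pos [1.09122292e+00 4.87592171e-02 9.75942294e-02 1.62199911e+00
 2.22390593e-05 1.44300582e+00]
joint_vel [-0.0021437  -0.00059263 -0.00121583  0.0005278  -0.00011872 -0.00191159]
joint_torque [-2.67581727e-04 -3.38789427e+01  3.20010746e+01  2.04980141e-02
 -4.27383577e-05 -5.58709047e-06]
tcp_pos [180.61726183 492.30343792 230.11095087]
tool_rot [ 0.5801589   0.40404672 -0.40553774 -0.57939714]
contact_force [-0.05527117  0.30979934  0.19891154]
moment [-0.00036886  0.0040804  -0.00357068]
opening 85.59087909632218
18.700000000000003
scene {'fx': 395.96538412692775, 'fy': 395.96538412692775, 'cx': 285.8955089014982, 'cy': 210.42622088641485, 'rvec': array([ 1.89524556, -0.91202957,  0.56070599]), 'tvec': array([-323.1297822 ,  252.44496275,  801.40094616])}
side {'fx': 491.9136154689084, 'fy': 491.9136154689084, 'cx': 281.63762512665136, 'cy': 210.47589878147937, 'rvec': array([ 2.16404093, -0.01589938, -0.01704097]), 'tvec': array([-481.95069063,   52.3540759 , 1303.31852318])}
wrist {'fx': 325.19226210127806, 'fy': 325.19226210127806, 'cx': 276.67512343871914, 'cy': 213.7925070078918, 'T_tool_cam': array([[ 9.99999992e-01, -4.71971477e-05, -1.20883085e-04,
         3.66200173e-01],
       [ 1.04285508e-04, -2.62115237e-01,  9.65036575e-01,
        -1.42553539e+02],
       [-7.72322723e-05, -9.65036580e-01, -2.62115230e-01,
         6.57725886e+01],
       [ 0.00000000e+00,  0.00000000e+00,  0.00000000e+00,
         1.00000000e+00]])}
```

View pics/scene0.png

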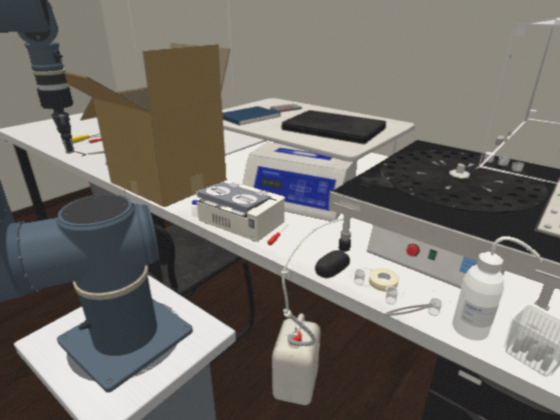

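View pics/side0.png

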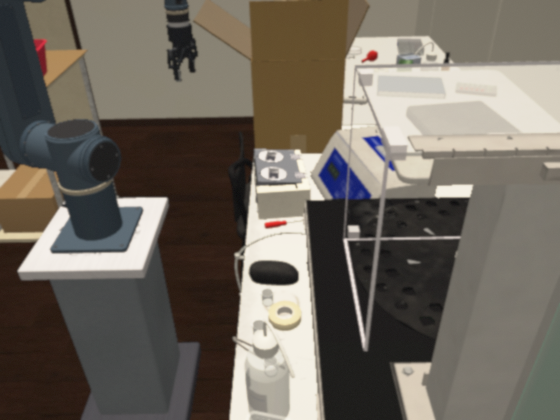

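View pics/wrist0.png

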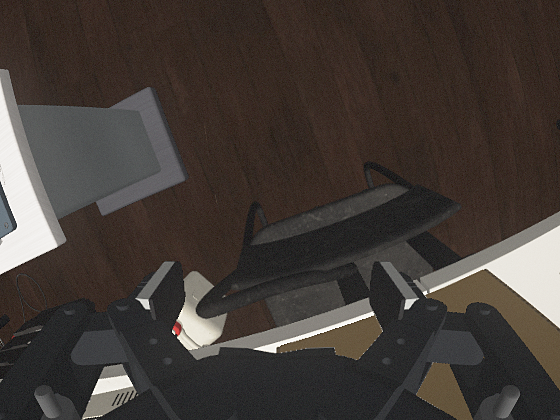

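```bash
cat > h.py <<'E'
import numpy as np, cv2
from scipy.spatial.transform import Rotation as R
from cell import observe, read_camera
def ray(c,u,v,T_wt=None):
    if 'rvec' in c:
        Rm=cv2.Rodrigues(c['rvec'])[0]; o=-Rm.T@c['tvec']
        d=Rm.T@np.array([(u-c['cx'])/c['fx'],(v-c['cy'])/c['fy'],1])
    else:
        x=(u-c['cx']);y=(v-c['cy']);r=np.hypot(x,y);th=r/c['fx']
        d=np.array([np.sin(th)*x/max(r,1e-9),np.sin(th)*y/max(r,1e-9),np.cos(th)])
        T=T_wt@c['T_tool_cam']; o=T[:3,3]; d=T[:3,:3]@d
    return o,d/np.linalg.norm(d)
def onz(c,u,v,z,T=None):
    o,d=ray(c,u,v,T); return o+d*(z-o[2])/d[2]
def proj(c,p,T_wt=None):
    p=np.asarray(p,float)
    if 'rvec' in c:
        q=cv2.Rodrigues(c['rvec'])[0]@p+c['tvec']; return c['fx']*q[0]/q[2]+c['cx'],c['fy']*q[1]/q[2]+c['cy']
    T=np.linalg.inv(T_wt@c['T_tool_cam']); q=T[:3,:3]@p+T[:3,3]
    r=np.hypot(q[0],q[1]); th=np.arctan2(r,q[2]); return c['cx']+c['fx']*th*q[0]/r, c['cy']+c['fx']*th*q[1]/r
def Twt(s):
    T=np.eye(4);T[:3,:3]=R.from_quat(s['tool_rot']).as_matrix();T[:3,3]=s['tcp_pos'];return T
E
python3 - <<'E'
import cv2
a=cv2.imread('pics/scene0.png')[165:250,180:300]; cv2.imwrite('pics/sc_z.png',cv2.resize(a,None,fx=6,fy=6,interpolation=cv2.INTER_CUBIC))
a=cv2.imread('pics/side0.png')[140:220,230:330]; cv2.imwrite('pics/sd_z.png',cv2.resize(a,None,fx=7,fy=7,interpolation=cv2.INTER_CUBIC))
from h import *
s=observe(); print(R.from_quat(s['tool_rot']).as_matrix().round(3))
E
```

```text
[[ 0.345 -0.001 -0.939]
 [ 0.939 -0.002  0.345]
 [-0.002 -1.     0.   ]]
```

View pics/sc_z.png

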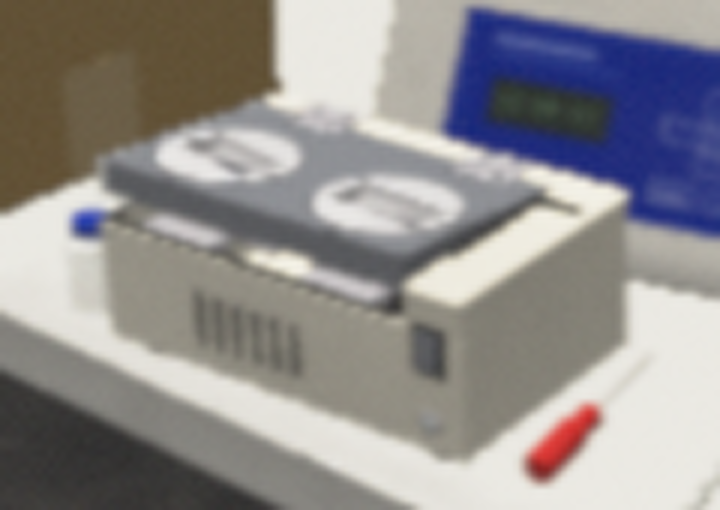

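View pics/sd_z.png

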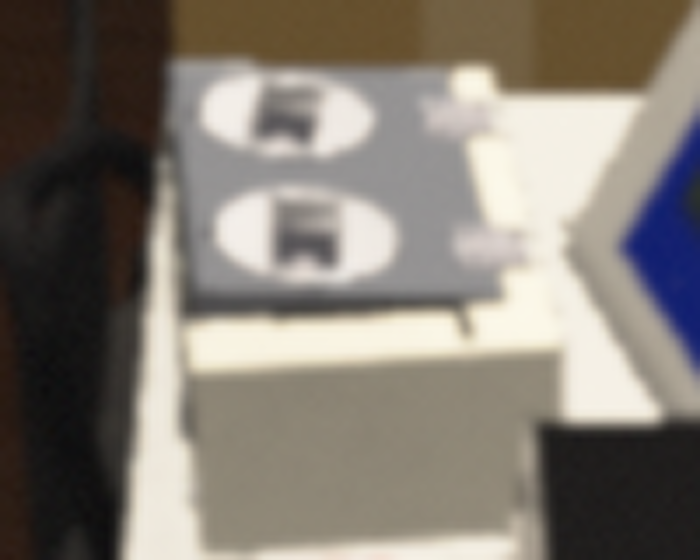

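```bash
python3 - <<'E'
from h import *
sc=read_camera('scene');sd=read_camera('side')
for a,b in (((218,191.2),(271,156.4)),((245,198.7),(273.9,173.9))):
    p=onz(sc,*a,103);q=onz(sd,*b,103)
    o1,d1=ray(sc,*a);o2,d2=ray(sd,*b)
    A=np.c_[d1,-d2];t=np.linalg.lstsq(A,o2-o1,rcond=None)[0]
    print(p.round(),q.round(),((o1+t[0]*d1+o2+t[1]*d2)/2).round(1))
# other points: front bottom right corner of module
print(onz(sc,180+465/6,165+455/6,0), onz(sc,180+465/6,165+300/6,94),onz(sc,180+628/6,165+195/6,94))
print('sideR',onz(sd,230+190/7,140+370/7,94),onz(sd,230+560/7,140+350/7,94))
E
```

```text
[444. 196. 103.] [454. 204. 103.] [454.1 208.2  98.3]
[458. 100. 103.] [464. 103. 103.] [463.4 105.3 100.3]
[433.59479331  33.50048352   0.        ] [420.23496578  18.23378336  94.        ] [550.26921214  28.71147054  94.        ]
sideR [420.80624838  21.86256231  94.        ] [557.3367582   31.13626385  94.        ]
```

```bash
python3 - <<'E'
from h import *
sc=read_camera('scene');sd=read_camera('side')
print('scene cam',ray(sc,280,210)[0],'side cam',ray(sd,280,210)[0])
for p in ((165,198),(225,160),(112,183)): print('box bottom',p,onz(sc,*p,0).round())
print('tcp proj',proj(sc,observe()['tcp_pos']),proj(sd,observe()['tcp_pos']))
a=cv2.imread('pics/scene0.png')[30:220,40:300]; cv2.imwrite('pics/sc_z2.png',cv2.resize(a,None,fx=3,fy=3,interpolation=cv2.INTER_CUBIC))
E
```

```text
scene cam [-266.5690964  -617.00872141  598.85386064] side cam [  490.86666114 -1053.68959507   763.18067884]
box bottom (165, 198) [439. 465.   0.]
box bottom (225, 160) [828. 575.   0.]
box bottom (112, 183) [393. 722.   0.]
tcp proj (np.float64(69.32276195245407), np.float64(151.47041234815848)) (np.float64(185.9014861841129), np.float64(80.50756357020833))
```

View pics/sc_z2.png

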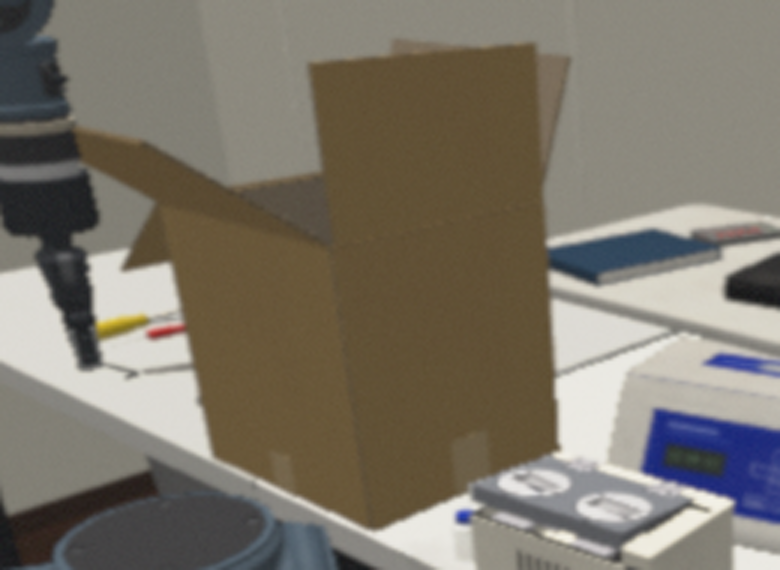

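>>> play_rows([
  {"dp":[-3.43,0,-1.69],"dr":[0,0,0],"claw":-1},
  {"dp":[-3.43,0,-1.69],"dr":[0,0,0],"claw":-1},
  {"dp":[-3.43,0,-1.69],"dr":[0,0,0],"claw":-1},
  {"dp":[-3.43,0,-1.69],"dr":[0,0,0],"claw":-1},
  {"dp":[-3.43,0,-1.69],"dr":[0,0,0],"claw":-1},
  {"dp":[0,0,0],"dr":[0,-5,0],"claw":0.5},
  {"dp":[0,0,0],"dr":[0,-5,0],"claw":0.5},
  {"dp":[0,0,0],"dr":[0,-5,0],"claw":0.5},
  {"dp":[0,0,0],"dr":[0,-5,0],"claw":0.5},
  {"dp":[0,0,0],"dr":[0,-5,0],"claw":0.5},
])

```text
t: 1.18
tcp_pos: [201.2, 302.5, 231.5]
tool_rot: [0.477, 0.522, -0.521, -0.477]
contact_force: [-0.2, -0.1, -0.3]
opening: 25.8
```

>>> play_rows([
  {"dp":[-1.9,0,-2.95],"dr":[0,0,0],"claw":0.5},
  {"dp":[-1.9,0,-2.95],"dr":[0,0,0],"claw":0.5},
  {"dp":[-1.9,0,-2.95],"dr":[0,0,0],"claw":0.5},
  {"dp":[-1.9,0,-2.95],"dr":[0,0,0],"claw":0.5},
  {"dp":[-1.9,0,-2.95],"dr":[0,0,0],"claw":0.5},
  {"dp":[-1.9,0,-2.95],"dr":[0,0,0],"claw":0.5},
  {"dp":[-1.9,0,-2.95],"dr":[0,0,0],"claw":0.5},
  {"dp":[-1.9,0,-2.95],"dr":[0,0,0],"claw":0.5},
  {"dp":[-1.9,0,-2.95],"dr":[0,0,0],"claw":0.5},
  {"dp":[0,0,0],"dr":[0,0,0],"claw":0.5},
])

```text
t: 2.02
tcp_pos: [484.7, 151.5, 229.5]
tool_rot: [-0.481, -0.519, 0.52, 0.479]
contact_force: [-0.1, 0.7, 0.2]
opening: 21.4
```

```bash
python3 - <<'E'
from h import *
s=observe(); c=read_camera('wrist'); cv2.imwrite('pics/w1.png',c['color'][:,:,::-1])
print(s['t'],s['tcp_pos'],s['tool_rot'],s['joint_pos'],s['contact_force'],s['opening'])
E
```

```text
2.0167 [484.72948092 151.52324535 229.5373832 ] [-0.48058367 -0.51916071  0.51970586  0.47897527] [ 0.17228166  0.00233555  0.04911232  1.61680394 -0.00227523  0.09295229] [-0.07099633  0.65110439  0.18711915] 21.412395421064097
```

View pics/w1.png

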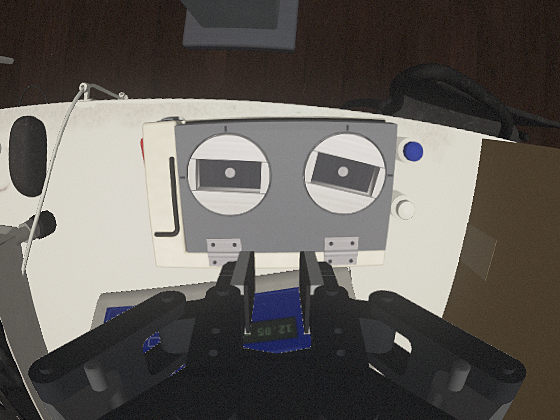

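```bash
python3 - <<'E'
from h import *
s=observe(); c=read_camera('wrist'); T=Twt(s); img=c['color']; g=cv2.cvtColor(img,cv2.COLOR_RGB2GRAY)
def near(p): pass
for name,(cx,cy) in dict(left=(344,175),right=(230,174)).items():
    # disc white
    m=np.zeros_like(g); cv2.circle(m,(cx,cy),50,255,-1)
    w=((g>165)&(m>0)).astype(np.uint8)
    n,l,st,ce=cv2.connectedComponentsWithStats(w); k=1+np.argmax(st[1:,4])
    cnt=max(cv2.findContours((l==k).astype(np.uint8),cv2.RETR_EXTERNAL,cv2.CHAIN_APPROX_NONE)[0],key=cv2.contourArea)
    P=np.array([onz(c,*p[0],102.3,T)[:2] for p in cnt],np.float32)
    (ex,ey),(a,b),an=cv2.fitEllipse(P); print(name,'disc',ex,ey,a,b,st[k])
    mm=np.zeros_like(g); cv2.circle(mm,(cx,cy),37,255,-1)
    d=((g<110)&(mm>0)).astype(np.uint8)
    n,l,st,ce=cv2.connectedComponentsWithStats(d); k=1+np.argmax(st[1:,4])
    cnt=max(cv2.findContours((l==k).astype(np.uint8),cv2.RETR_EXTERNAL,cv2.CHAIN_APPROX_NONE)[0],key=cv2.contourArea)
    P=np.array([onz(c,*p[0],89,T)[:2] for p in cnt],np.float32)
    r=cv2.minAreaRect(P); print(' slotfloor rect',r, st[k]); bx=cv2.boxPoints(r)
    e=sorted([bx[1]-bx[0],bx[2]-bx[1]],key=np.linalg.norm)[1]; print(' long axis yaw deg',np.degrees(np.arctan2(e[1],e[0]))%180)
    print(' pivot', onz(c,344 if name=='left' else 230.5,171.5 if name=='left' else 173,89,T).round(1))
print('tool x yaw',np.degrees(np.arctan2(T[1,0],T[0,0])),T[:3,1])
b=img[110:275,140:400,::-1]; cv2.imwrite('pics/w1z.png',cv2.resize(b,None,fx=3,fy=3,interpolation=cv2.INTER_CUBIC))
E
```

```text
left disc 453.0527648925781 207.1349639892578 67.4273910522461 69.70567321777344 [ 302  138   81   79 2953]
 slotfloor rect ((453.9604797363281, 210.3038330078125), (57.98019027709961, 27.632972717285156), 80.39036560058594) [ 309  156   68   44 1596]
 long axis yaw deg 80.39036
 pivot [449.4 210.5  89. ]
right disc 460.9556579589844 108.59266662597656 61.81189727783203 64.47677612304688 [ 189  139   78   79 2881]
 slotfloor rect ((462.9463806152344, 106.52127075195312), (24.66631317138672, 56.83034133911133), 2.970367670059204) [ 195  163   64   29 1549]
 long axis yaw deg 92.9704
 pivot [459.2 110.2  89. ]
tool x yaw 94.61295274626514 [-1.58684571e-03 -6.49773527e-04 -9.99998530e-01]
```

View pics/w1z.png

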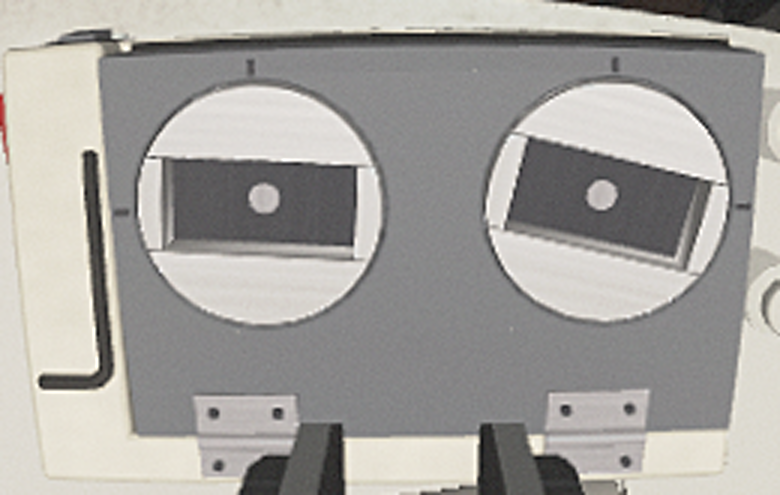

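```bash
python3 - <<'E'
from h import *
s=observe(); c=read_camera('wrist'); T=Twt(s)
q=lambda x,y,z: onz(c,140+x/3,110+y/3,z,T)
f=lambda a,z: [q(*p,z).round(1)[:2].tolist() for p in a]
L=[(485,203),(730,203),(607,82),(607,325)]; Rr=[(136,204),(384,204),(260,82),(260,326)]
for n,a,pv in (('L',L,(601,194)),('R',Rr,(264,198))):
    P=np.array(f(a,102.3)); print(n,P.tolist(),'centre',P[:2].mean(0),P[2:].mean(0), 'diam',np.linalg.norm(P[0]-P[1]),np.linalg.norm(P[2]-P[3]),'pivot',f([pv],89.5))
# rim-level slot corners
Ls=[(525,136),(719,184),(699,272),(494,229)]; Rs=[(160,157),(363,166),(363,260),(160,249)]
for n,a,z in (('L floor',[(526,138),(700,181),(685,258),(507,229)],89.5),('R floor',[(172,159),(356,167),(354,244),(172,240)],89.5)):
    P=np.array(f(a,z)); 
    for i,j in((0,1),(3,2)):
        d=P[j]-P[i]; print(n,'edge yaw',np.degrees(np.arctan2(d[1],d[0])),'len',np.linalg.norm(d))
    print(n,P.mean(0))
# cover right edge & hinge line yaw; fixed strip rear edge z94
A=np.array(f([(100,58),(132,432)],94)); d=A[1]-A[0]; print('x axis yaw (cover right gap)',np.degrees(np.arctan2(d[1],d[0])),A)
A=np.array(f([(43,476),(722,472)],94)); d=A[1]-A[0]; print('rear edge yaw',np.degrees(np.arctan2(d[1],d[0]))-90,A,np.linalg.norm(d))
A=np.array(f([(5,50),(45,476)],94)); d=A[1]-A[0]; print('right edge',np.degrees(np.arctan2(d[1],d[0])),A,np.linalg.norm(d))
E
```

```text
L [[455.0, 173.1], [448.0, 244.7], [417.6, 204.0], [487.5, 212.5]] centre [451.5 208.9] [452.55 208.25] diam 71.94136501346078 70.41491319315814 pivot [[451.0, 208.5]]
R [[462.7, 73.5], [457.7, 144.8], [425.9, 107.8], [496.1, 111.5]] centre [460.2  109.15] [461.   109.65] diam 71.4751005595655 70.29743949817806 pivot [[460.6, 109.1]]
L floor edge yaw 82.32920230522402 len 54.68939568142986
L floor edge yaw 86.09717924196218 len 55.829472503329264
L floor [453.125 210.425]
R floor edge yaw 91.35401176490176 len 55.01536149113262
R floor edge yaw 93.01278750418331 len 55.17626301227729
R floor [461.9   108.675]
x axis yaw (cover right gap) 5.9162694112632135 [[421.3  58.2]
 [537.1  70.2]]
rear edge yaw 5.259696651121416 [[556.4  38.7]
 [536.  260.3]] 222.5370081581938
right edge 5.051001037271162 [[419.5  27.3]
 [556.4  39.4]] 137.43369310325613
```

>>> play_rows([
  {"dp":[1.19,2.0,0.59],"dr":[0,0,0],"claw":0.5},
  {"dp":[1.19,2.0,0.59],"dr":[0,0,0],"claw":0.5},
  {"dp":[1.19,2.0,0.59],"dr":[0,0,0],"claw":0.5},
  {"dp":[1.19,2.0,0.59],"dr":[0,0,0],"claw":0.5},
  {"dp":[1.2,2.0,0.59],"dr":[0,0,0],"claw":0.5},
  {"dp":[0,0,0],"dr":[0,6.4,0],"claw":0.5},
  {"dp":[0,0,0],"dr":[0,6.4,0],"claw":0.5},
  {"dp":[0,0,0],"dr":[0,0,0],"claw":0.5},
  {"dp":[0,0,0],"dr":[0,0,0],"claw":0.5},
  {"dp":[0,0,0],"dr":[0,0,0],"claw":0.5},
])

```text
t: 3.0
tcp_pos: [445.4, 212.1, 132.1]
tool_rot: [0.533, 0.465, -0.465, -0.533]
contact_force: [-0.8, 1.4, -0.2]
opening: 21.3
```

```bash
cat > look.py <<'E'
from h import *
import sys
s=observe(); T=Twt(s); c=read_camera('wrist'); im=c['color'][:,:,::-1]
m=np.array(s['moment'])
print(s['t'],s['tcp_pos'].round(1),'yaw',np.degrees(np.arctan2(T[1,0],T[0,0])).round(2),'ydir',T[:3,1].round(4),'F',s['contact_force'].round(1),'M',m.round(3),'open',round(s['opening'],1),'j',s['joint_pos'].round(2))
cv2.imwrite(f'pics/{sys.argv[1]}.png',cv2.resize(im,None,fx=1.4,fy=1.4,interpolation=cv2.INTER_CUBIC))
E
python3 look.py w2
```

```text
3.0 [445.4 212.1 132.1] yaw 82.23 ydir [ 1.2e-03  5.0e-04 -1.0e+00] F [-0.8  1.4 -0.2] M [-0.032 -0.001  0.02 ] open 21.3 j [ 0.31 -0.03 -0.18  1.42  0.    0.44]
```

View pics/w2.png

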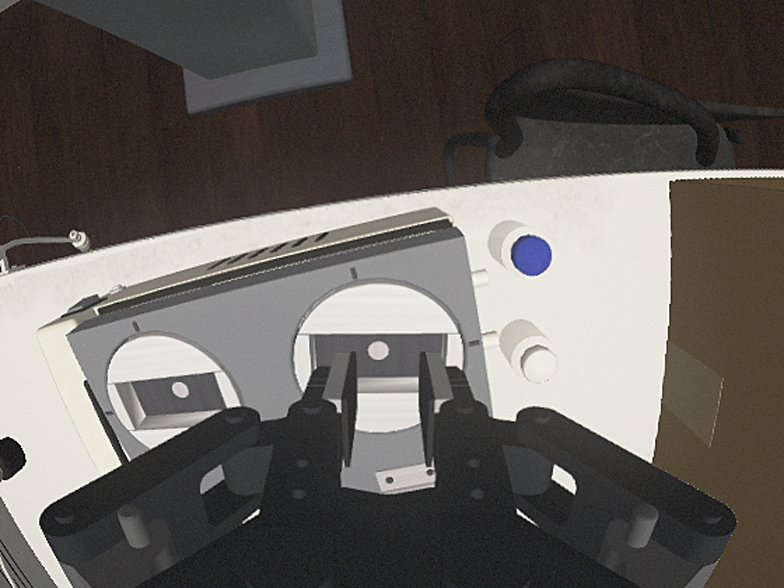

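```bash
python3 - <<'E'
from h import *
s=observe(); c=read_camera('wrist'); T=Twt(s)
print(s['tcp_pos'],s['t'])
p=onz(c,378/1.4,351/1.4,89.5,T); pr=onz(c,180/1.4,390/1.4,89.5,T); print('L pivot',p,'R',pr)
Ti=np.linalg.inv(T); print('in tool',(Ti@np.r_[p,1]).round(1))
for a,b,z in (((302,333),(448,333),102.3),((314,377),(444,377),89.5),((314,334),(444,334),89.5)):
    P=onz(c,a[0]/1.4,a[1]/1.4,z,T);Q=onz(c,b[0]/1.4,b[1]/1.4,z,T);d=Q-P;print(np.degrees(np.arctan2(d[1],d[0])),(Ti@np.r_[P,1]).round(1)[:3],(Ti@np.r_[Q,1]).round(1)[:3])
E
```

```text
[445.65261649 211.99953962 132.06685393] 3.05
L pivot [453.07079077 207.11084919  89.5       ] R [462.14303248 107.71845894  89.5       ]
in tool [-3.9 42.6 -8.   1. ]
82.24705144711032 [-34.4  29.7   4.8] [24.7 29.8  4.8]
82.29336870144083 [-32.8  42.6 -20.8] [ 25.7  42.6 -20.7]
82.22185133697826 [-31.7  42.5  -0.2] [24.8 42.6 -0.2]
```

>>> play_rows([
  {"dp":[-0.36,0,-0.68],"dr":[0,0,0],"claw":0.5},
  {"dp":[0,1.0,0],"dr":[0,0,0],"claw":0.5},
  {"dp":[0,1.0,0],"dr":[0,0,0],"claw":0.5},
  {"dp":[0,0,0],"dr":[0,0,0],"claw":0.5},
  {"dp":[0,0,0],"dr":[0,0,0],"claw":0.5},
  {"dp":[0,0,0],"dr":[0,0,0],"claw":0.5},
  {"dp":[0,0,0],"dr":[0,0,0],"claw":0.5},
  {"dp":[0,0,0],"dr":[0,0,0],"claw":0.5},
  {"dp":[0,0,0],"dr":[0,0,0],"claw":0.5},
  {"dp":[0,0,0],"dr":[0,0,0],"claw":0.5},
])

```text
t: 3.93
tcp_pos: [452.2, 207.3, 111.7]
tool_rot: [0.534, 0.464, -0.464, -0.533]
contact_force: [-0.7, 0.5, 0.0]
opening: 21.5
```

```bash
python3 look.py w3; python3 - <<'E'
import cv2
a=cv2.imread('pics/w3.png')[270:520,200:560]; cv2.imwrite('pics/w3z.png',cv2.resize(a,None,fx=2.2,fy=2.2,interpolation=cv2.INTER_CUBIC))
E
```

```text
3.9333 [452.2 207.3 111.7] yaw 82.05 ydir [ 7.e-04  2.e-04 -1.e+00] F [-0.7  0.5  0. ] M [-0.05  -0.023  0.039] open 21.5 j [ 0.29 -0.02 -0.2   1.38 -0.    0.43]
```

View pics/w3z.png

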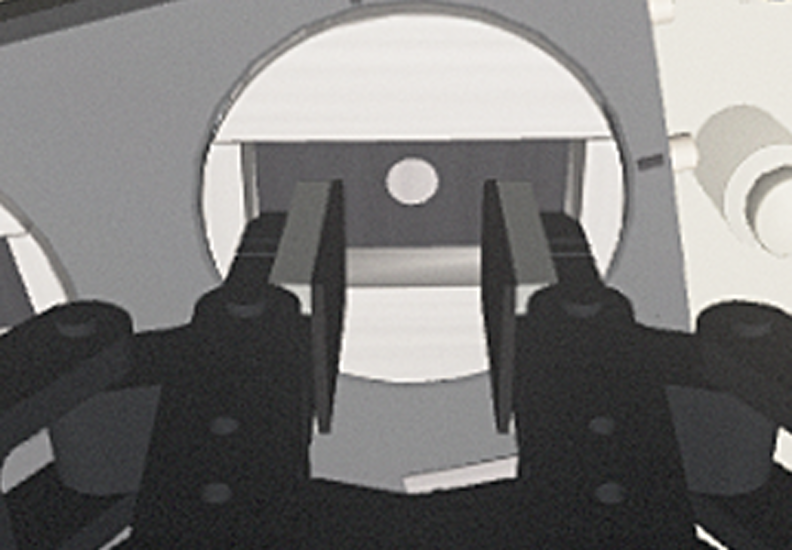

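```bash
python3 - <<'E'
from h import *
s=observe(); c=read_camera('wrist'); T=Twt(s); Ti=np.linalg.inv(T)
f=lambda x,y,z:(Ti@np.r_[onz(c,(x/2.2+200)/1.4,(y/2.2+270)/1.4,z,T),1]).round(1)
print('pivot',f(412,182,89.5),'front rim',f(412,138,103.5),'rear floor',f(412,247,88.5),'rear rim',f(412,287,101),'ends',f(240,143,103.5),f(585,140,103.5))
E
```

```text
pivot [ 0.2 22.1 -0.6  1. ] front rim [ 0.2  8.1 12.6  1. ] rear floor [  0.2  23.1 -13.8   1. ] rear rim [  0.2  10.6 -15.5   1. ] ends [-27.5   8.1  11.7   1. ] [28.1  8.1 12.2  1. ]
```

>>> play_rows([
  {"dp":[0,0.5,-0.06],"dr":[0,0,0],"claw":0.55},
  {"dp":[0,0.5,0],"dr":[0,0,0],"claw":0.55},
  {"dp":[0,0.5,0],"dr":[0,0,0],"claw":0.55},
  {"dp":[0,0.4,0],"dr":[0,0,0],"claw":0.55},
  {"dp":[0,0.1,0],"dr":[0,0,0],"claw":0.55},
  {"dp":[0,0.1,0],"dr":[0,0,0],"claw":0.55},
  {"dp":[0,0.1,0.01],"dr":[0,0,0],"claw":0.55},
  {"dp":[0,0.1,0.02],"dr":[0,0,0],"claw":0.55},
  {"dp":[0,0.1,0.02],"dr":[0,0,0],"claw":0.55},
  {"dp":[0,0.1,0.02],"dr":[0,0,0],"claw":0.55},
])

```text
t: 4.87
tcp_pos: [452.1, 207.1, 86.7]
tool_rot: [0.534, 0.464, -0.464, -0.533]
contact_force: [-1.1, -1.5, 1.6]
opening: 19.2
```

```bash
python3 look.py w4
```

```text
4.8667 [452.1 207.1  86.7] yaw 82.04 ydir [ 7.e-04 -3.e-04 -1.e+00] F [-1.1 -1.5  1.6] M [-0.24   0.182  0.032] open 19.2 j [ 0.29 -0.01 -0.24  1.33 -0.    0.43]
```

View pics/w4.png

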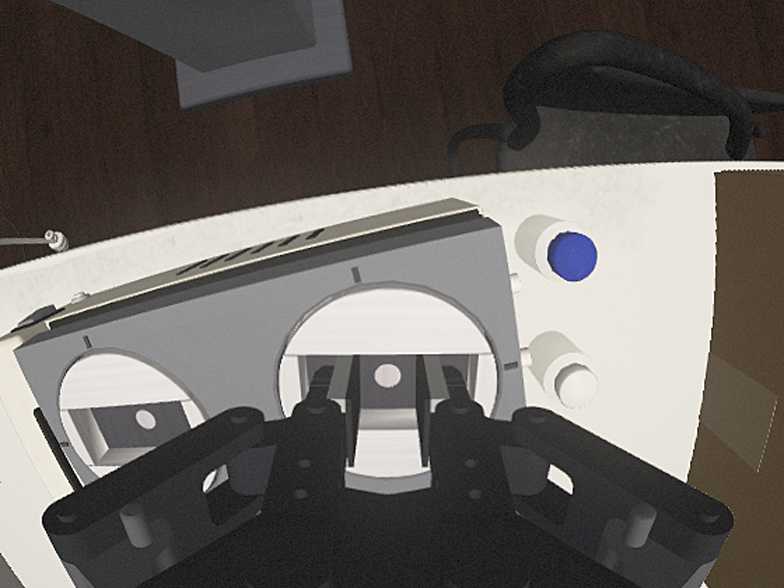

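>>> play_rows([
  {"dp":[0,0.1,0.01],"dr":[0,0,0],"claw":0.55},
  {"dp":[0,0.1,0.01],"dr":[0,0,0],"claw":0.55},
  {"dp":[0,0.1,0.01],"dr":[0,0,0],"claw":0.55},
  {"dp":[0,0.1,0.01],"dr":[0,0,0],"claw":0.55},
  {"dp":[0,0.1,0.01],"dr":[0,0,0],"claw":0.55},
  {"dp":[0,0.1,0],"dr":[0,0,0],"claw":0.55},
  {"dp":[0,0.1,0],"dr":[0,0,0],"claw":0.55},
  {"dp":[0,0,0],"dr":[0,0,0],"claw":0.55},
  {"dp":[0,0,0],"dr":[0,0,0],"claw":0.55},
  {"dp":[0,0,0],"dr":[0,0,0],"claw":0.55},
])

```text
t: 5.75
tcp_pos: [451.6, 207.1, 81.5]
tool_rot: [0.534, 0.464, -0.464, -0.533]
contact_force: [-5.6, -2.8, 11.9]
opening: 19.1
```

```bash
python3 look.py w5
```

```text
5.75 [451.6 207.1  81.5] yaw 82.04 ydir [ 1.4e-03 -2.0e-04 -1.0e+00] F [-5.6 -2.8 11.9] M [-0.664  0.971 -0.03 ] open 19.1 j [ 0.3  -0.01 -0.25  1.32 -0.    0.43]
```

View pics/w5.png

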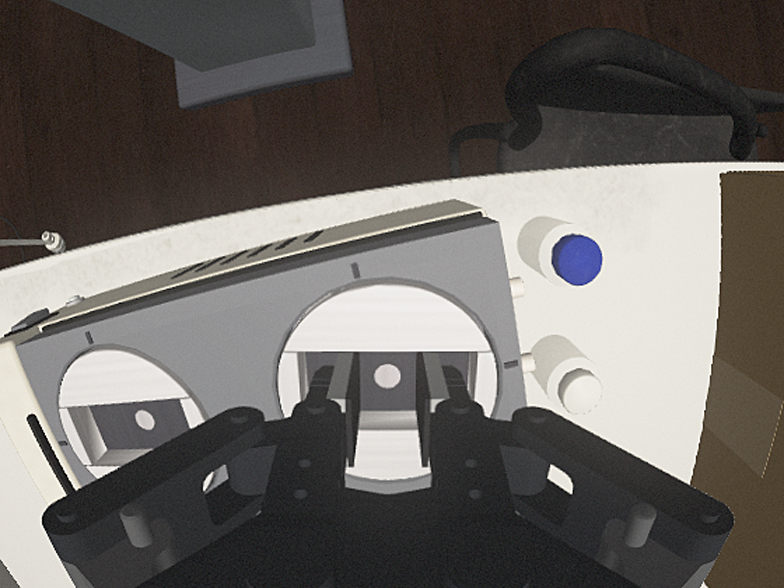

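>>> play_rows([
  {"dp":[0,0.1,0],"dr":[0,0,0],"claw":0.55},
  {"dp":[0,0.1,0],"dr":[0,0,0],"claw":0.55},
  {"dp":[0,0,0],"dr":[0,0,0],"claw":0.55},
  {"dp":[0,0,0],"dr":[0,0,0],"claw":0.55},
  {"dp":[0,0,0],"dr":[0,0,0],"claw":0.55},
  {"dp":[0,0,0],"dr":[0,0,0],"claw":0.55},
  {"dp":[0,0,0],"dr":[0,0,0],"claw":0.55},
  {"dp":[0,0,0],"dr":[0,0,0],"claw":0.55},
  {"dp":[0,0,0],"dr":[0,0,0],"claw":0.55},
  {"dp":[0,0,0],"dr":[0,0,0],"claw":0.55},
])

```text
t: 6.63
tcp_pos: [451.7, 207.1, 81.4]
tool_rot: [0.534, 0.465, -0.464, -0.533]
contact_force: [-7.6, -4.1, 20.6]
opening: 19.0
```

```bash
python3 look.py w6
```

```text
6.6333 [451.7 207.1  81.4] yaw 82.04 ydir [ 2.2e-03 -1.0e-04 -1.0e+00] F [-7.6 -4.1 20.6] M [-0.858  1.665 -0.047] open 19.0 j [ 0.3  -0.01 -0.25  1.32 -0.    0.43]
```

```bash
python3 - <<'E'
from h import *
s=observe(); c=read_camera('wrist'); T=Twt(s); Ti=np.linalg.inv(T)
f=lambda x,y,z:(Ti@np.r_[onz(c,x/1.4,y/1.4,z,T),1]).round(1)
print('pivot',f(387.5,376,81.5),'front rim',f(387,352,95),'rear rim',f(387,430,95),'rear floor',f(387,409,81.5),'ends',f(283,352,95),f(494,352,95))
E
```

```text
pivot [ 0.3 -0.1 -0.3  1. ] front rim [  0.1 -13.6  14.1   1. ] rear rim [  0.1 -13.5 -13.8   1. ] rear floor [  0.1  -0.  -13.3   1. ] ends [-32.1 -13.6  13.8   1. ] [ 33.3 -13.6  13.7   1. ]
```

Centred to within 0.5 mm and the cover is on its stop; now turn clockwise (+wy).

>>> play_rows([
  {"dp":[0,0,0],"dr":[0,5,0],"claw":0.55},
  {"dp":[0,0,0],"dr":[0,5,0],"claw":0.55},
  {"dp":[0,0,0],"dr":[0,5,0],"claw":0.55},
  {"dp":[0,0,0],"dr":[0,5,0],"claw":0.55},
  {"dp":[0,0,0],"dr":[0,5,0],"claw":0.55},
  {"dp":[0,0,0],"dr":[0,5,0],"claw":0.55},
  {"dp":[0,0,0],"dr":[0,5,0],"claw":0.55},
  {"dp":[0,0,0],"dr":[0,5,0],"claw":0.55},
  {"dp":[0,0,0],"dr":[0,0,0],"claw":0.55},
  {"dp":[0,0,0],"dr":[0,0,0],"claw":0.55},
])

```text
t: 7.57
tcp_pos: [451.6, 206.8, 81.4]
tool_rot: [0.661, 0.254, -0.253, -0.66]
contact_force: [-7.1, -4.3, 20.7]
opening: 19.3
```

```bash
python3 look.py w7
```

```text
7.5667 [451.6 206.8  81.4] yaw 42.02 ydir [ 2.e-03 -9.e-04 -1.e+00] F [-7.1 -4.3 20.7] M [-1.036  1.748 -0.045] open 19.3 j [ 0.3  -0.01 -0.25  1.32 -0.    1.13]
```

View pics/w7.png

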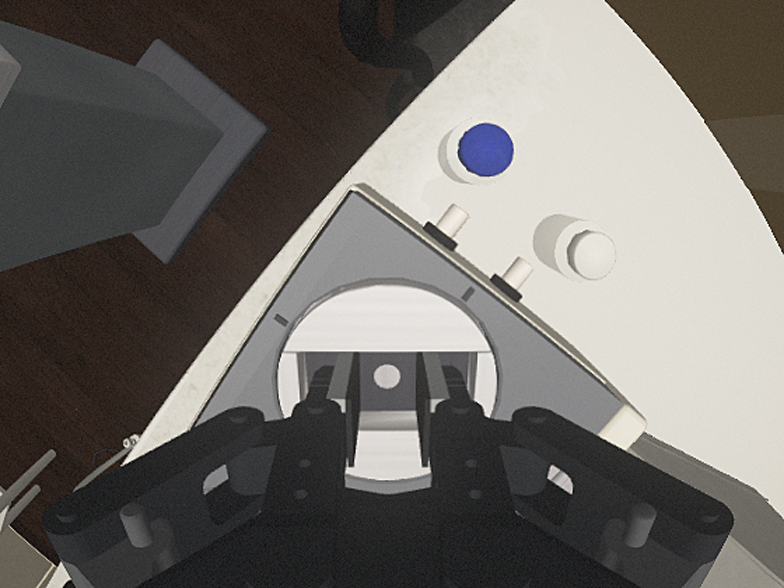

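>>> play_rows([
  {"dp":[0,0,0],"dr":[0,5,0],"claw":0.55},
  {"dp":[0,0,0],"dr":[0,5,0],"claw":0.55},
  {"dp":[0,0,0],"dr":[0,5,0],"claw":0.55},
  {"dp":[0,0,0],"dr":[0,5,0],"claw":0.55},
  {"dp":[0,0,0],"dr":[0,5,0],"claw":0.55},
  {"dp":[0,0,0],"dr":[0,5,0],"claw":0.55},
  {"dp":[0,0,0],"dr":[0,5,0],"claw":0.55},
  {"dp":[0,0,0],"dr":[0,3,0],"claw":0.55},
  {"dp":[0,0,0],"dr":[0,3,0],"claw":0.55},
  {"dp":[0,0,0],"dr":[0,0,0],"claw":0.55},
])

```text
t: 8.45
tcp_pos: [452.2, 207.2, 81.5]
tool_rot: [-0.707, -0.007, 0.005, 0.707]
contact_force: [-6.7, -3.6, 19.3]
opening: 19.0
```

```bash
python3 look.py w8
```

```text
8.45 [452.2 207.2  81.5] yaw 0.94 ydir [ 3.4e-03  1.0e-04 -1.0e+00] F [-6.7 -3.6 19.3] M [-0.866  1.445 -0.027] open 19.0 j [ 0.3  -0.01 -0.25  1.32 -0.    1.85]
```

View pics/w8.png

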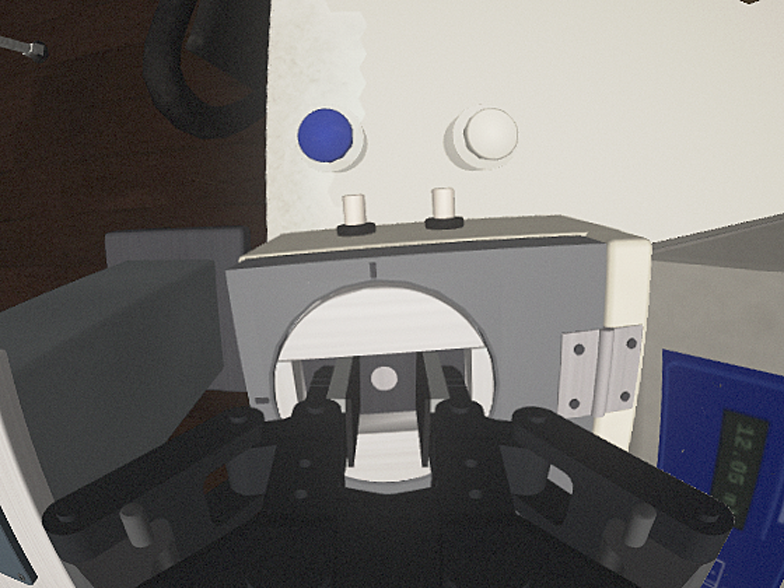

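>>> play_rows([
  {"dp":[0,0,0],"dr":[0,3,0],"claw":0.55},
  {"dp":[0,0,0],"dr":[0,3,0],"claw":0.55},
  {"dp":[0,0,0],"dr":[0,0,0],"claw":0.55},
  {"dp":[0,0,0],"dr":[0,0,0],"claw":0.55},
  {"dp":[0,0,0],"dr":[0,0,0],"claw":0.55},
  {"dp":[0,0,0],"dr":[0,0,0],"claw":0.55},
  {"dp":[0,0,0],"dr":[0,0,0],"claw":0.55},
  {"dp":[0,0,0],"dr":[0,0,0],"claw":0.55},
  {"dp":[0,0,0],"dr":[0,0,0],"claw":0.55},
  {"dp":[0,0,0],"dr":[0,0,0],"claw":0.55},
])

```text
t: 9.33
tcp_pos: [453.2, 207.7, 81.5]
tool_rot: [-0.706, 0.029, -0.032, 0.707]
contact_force: [-4.8, -2.5, 17.6]
opening: 19.0
```

```bash
python3 look.py w9
```

```text
9.3333 [453.2 207.7  81.5] yaw -4.96 ydir [ 0.0053  0.0012 -1.    ] F [-4.8 -2.5 17.6] M [-0.556  1.003 -0.033] open 19.0 j [ 0.3  -0.01 -0.25  1.32 -0.    1.95]
```

View pics/w9.png

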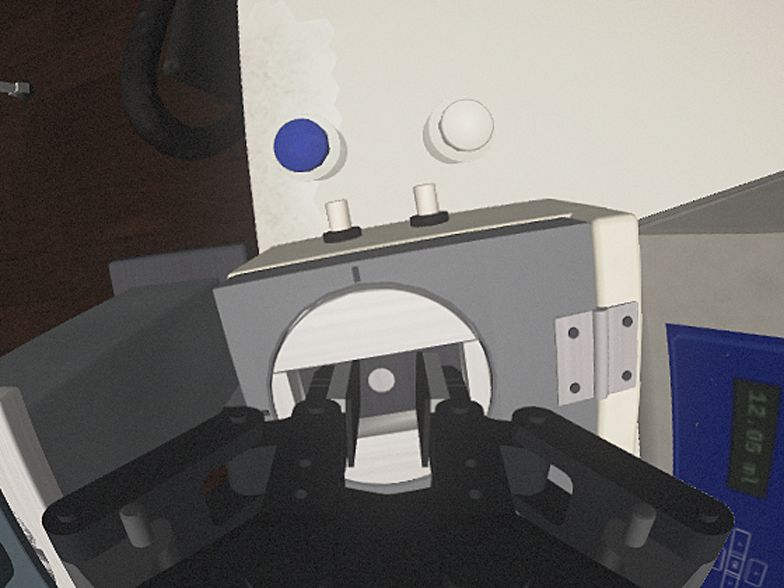

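>>> play_rows([
  {"dp":[0,-0.3,0],"dr":[0,0,0],"claw":0.55},
  {"dp":[0,-0.3,0],"dr":[0,0,0],"claw":0.55},
  {"dp":[0,-0.3,0],"dr":[0,0,0],"claw":0.55},
  {"dp":[0,-0.5,0],"dr":[0,0,0],"claw":0.55},
  {"dp":[0,-0.8,0],"dr":[0,0,0],"claw":0.55},
  {"dp":[0,-1.0,0],"dr":[0,0,0],"claw":0.55},
  {"dp":[0,-1.0,0],"dr":[0,0,0],"claw":0.55},
  {"dp":[0,-1.5,0],"dr":[0,0,0],"claw":0.55},
  {"dp":[0,0,0],"dr":[0,0,0],"claw":0.55},
  {"dp":[0,0,0],"dr":[0,0,0],"claw":0.55},
])

```text
t: 10.22
tcp_pos: [452.5, 207.6, 135.9]
tool_rot: [-0.706, 0.029, -0.032, 0.707]
contact_force: [-1.0, -0.5, -0.0]
opening: 19.4
```

```bash
python3 look.py w10
```

```text
10.2167 [452.5 207.6 135.9] yaw -4.95 ydir [ 0.0032  0.0011 -1.    ] F [-1.  -0.5 -0. ] M [-0.003  0.028  0.005] open 19.4 j [ 0.3  -0.03 -0.17  1.43  0.    1.95]
```

View pics/w10.png

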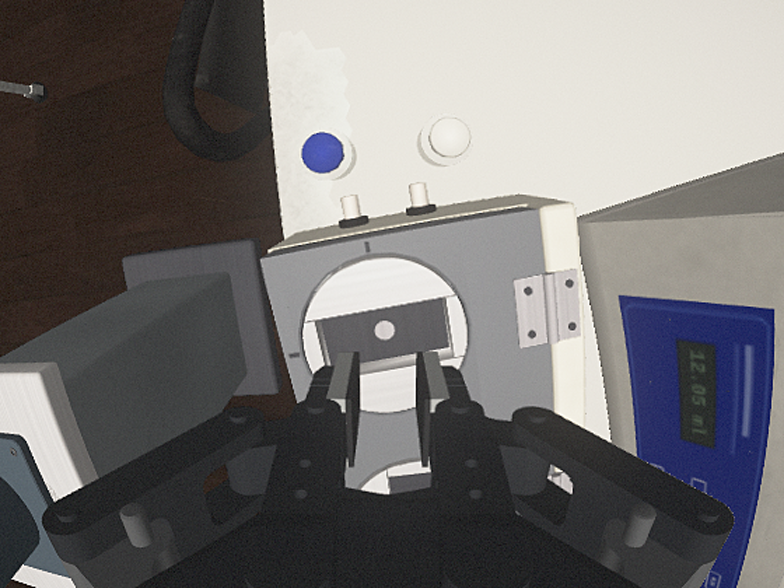

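>>> play_rows([
  {"dp":[0.43,0,-2.47],"dr":[0,0,0],"claw":0.55},
  {"dp":[0.43,0,-2.47],"dr":[0,0,0],"claw":0.55},
  {"dp":[0.43,0,-2.47],"dr":[0,0,0],"claw":0.55},
  {"dp":[0.43,0,-2.47],"dr":[0,0,0],"claw":0.55},
  {"dp":[0,0,0],"dr":[0,-6.9,0],"claw":0.55},
  {"dp":[0,0,0],"dr":[0,-6.9,0],"claw":0.55},
  {"dp":[0,0,0],"dr":[0,-6.9,0],"claw":0.55},
  {"dp":[0,0,0],"dr":[0,-6.9,0],"claw":0.55},
  {"dp":[0,0,0],"dr":[0,-6.9,0],"claw":0.55},
  {"dp":[0,0,0],"dr":[0,-6.9,0],"claw":0.55},
])

```text
t: 11.1
tcp_pos: [459.2, 107.2, 133.1]
tool_rot: [-0.671, -0.222, 0.224, 0.671]
contact_force: [-0.9, 0.3, -1.2]
opening: 19.5
```

>>> play_rows([
  {"dp":[0,0,0],"dr":[0,-6.9,0],"claw":0.55},
  {"dp":[0,0,0],"dr":[0,-6.9,0],"claw":0.55},
  {"dp":[0,0,0],"dr":[0,-6.9,0],"claw":0.55},
  {"dp":[0,0,0],"dr":[0,-6.9,0],"claw":0.55},
  {"dp":[0,0,0],"dr":[0,-6.9,0],"claw":0.55},
  {"dp":[0,0,0],"dr":[0,-6.9,0],"claw":0.55},
  {"dp":[0,0,0],"dr":[0,-6.9,0],"claw":0.55},
  {"dp":[0,0,0],"dr":[0,-6.9,0],"claw":0.55},
  {"dp":[0,0,0],"dr":[0,0,0],"claw":0.55},
  {"dp":[0,0,0],"dr":[0,0,0],"claw":0.55},
])

```text
t: 11.93
tcp_pos: [459.4, 107.3, 133.4]
tool_rot: [-0.493, -0.506, 0.507, 0.494]
contact_force: [0.3, 0.6, -1.1]
opening: 19.1
```

```bash
python3 look.py w11
```

```text
11.9333 [459.4 107.3 133.4] yaw 91.47 ydir [-1.6e-03 -1.0e-04 -1.0e+00] F [ 0.3  0.6 -1.1] M [-0.023 -0.011  0.008] open 19.1 j [ 0.09 -0.09 -0.23  1.43  0.    0.06]
```

View pics/w11.png

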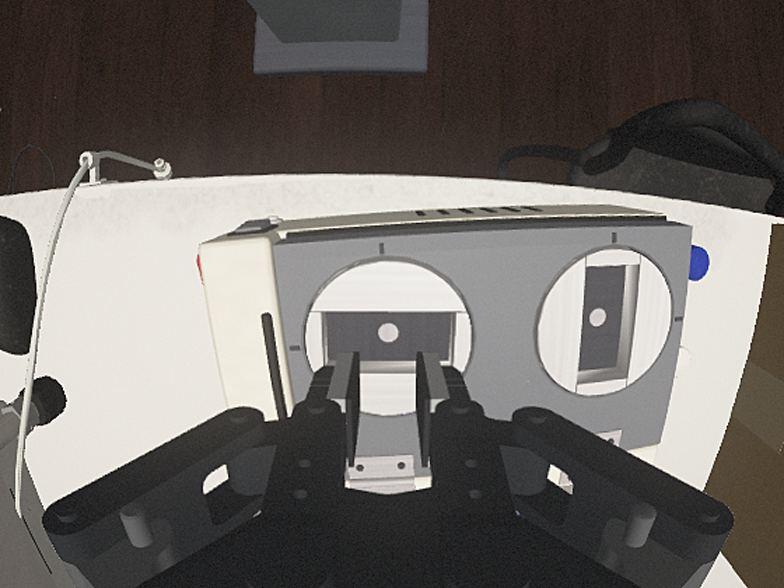

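```bash
python3 - <<'E'
from h import *
s=observe(); c=read_camera('wrist'); T=Twt(s); Ti=np.linalg.inv(T)
f=lambda x,y,z:(Ti@np.r_[onz(c,x/1.4,y/1.4,z,T),1]).round(1)
print(s['tcp_pos'],'pivot',f(388.5,332.5,83.4),'front rim',f(388,311,97),'rear rim',f(388,373,97),'rear floor',f(388,360,83.4),'ends',f(307,311,97),f(470,311,97))
E
```

```text
[459.45982862 107.26977536 133.56556763] pivot [ 0.6 50.2 -2.1  1. ] front rim [ 0.4 36.6 12.1  1. ] rear rim [  0.4  36.5 -15.8   1. ] rear floor [  0.4  50.1 -15.5   1. ] ends [-33.2  36.6  12.    1. ] [34.4 36.6 12.   1. ]
```

>>> play_rows([
  {"dp":[0.04,0,-0.19],"dr":[0,0,0],"claw":0.55},
  {"dp":[0,1.0,0],"dr":[0,0,0],"claw":0.55},
  {"dp":[0,1.0,0],"dr":[0,0,0],"claw":0.55},
  {"dp":[0,1.0,0],"dr":[0,0,0],"claw":0.55},
  {"dp":[0,0.8,0],"dr":[0,0,0],"claw":0.55},
  {"dp":[0,0.5,0],"dr":[0,0,0],"claw":0.55},
  {"dp":[0,0.3,0],"dr":[0,0,0],"claw":0.55},
  {"dp":[0,0.2,0],"dr":[0,0,0],"claw":0.55},
  {"dp":[0,0.2,0],"dr":[0,0,0],"claw":0.55},
  {"dp":[0,0.2,0],"dr":[0,0,0],"claw":0.55},
])

```text
t: 12.87
tcp_pos: [462.0, 107.8, 82.9]
tool_rot: [0.493, 0.507, -0.507, -0.493]
contact_force: [-1.5, -0.5, 5.7]
opening: 19.2
```

```bash
python3 look.py w12
```

```text
12.8667 [462.  107.8  82.9] yaw 91.64 ydir [ 5.e-04 -0.e+00 -1.e+00] F [-1.5 -0.5  5.7] M [-0.073  0.471  0.01 ] open 19.2 j [ 0.09 -0.06 -0.31  1.33 -0.    0.06]
```

View pics/w12.png

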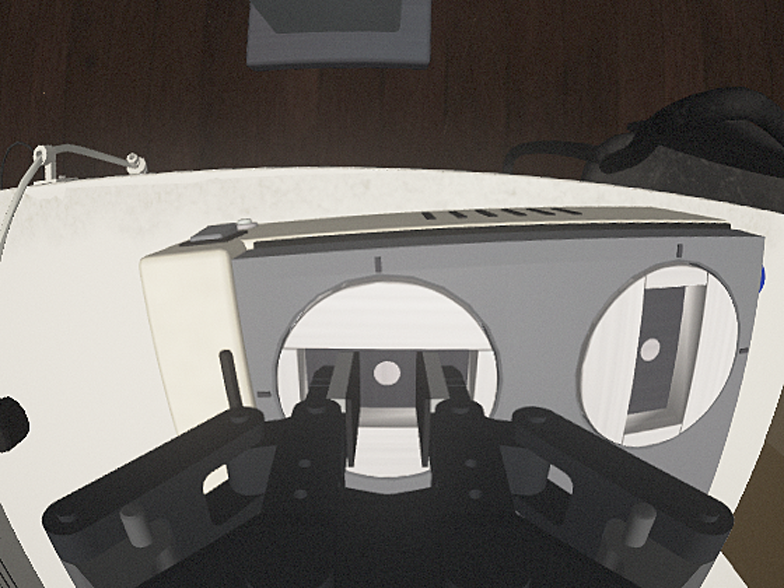

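>>> play_rows([
  {"dp":[0,0.1,0],"dr":[0,0,0],"claw":0.55},
  {"dp":[0,0.1,0],"dr":[0,0,0],"claw":0.55},
  {"dp":[0,0.1,0],"dr":[0,0,0],"claw":0.55},
  {"dp":[0,0.1,0],"dr":[0,0,0],"claw":0.55},
  {"dp":[0,0,0],"dr":[0,0,0],"claw":0.55},
  {"dp":[0,0,0],"dr":[0,0,0],"claw":0.55},
  {"dp":[0,0,0],"dr":[0,0,0],"claw":0.55},
  {"dp":[0,0,0],"dr":[0,0,0],"claw":0.55},
  {"dp":[0,0,0],"dr":[0,0,0],"claw":0.55},
  {"dp":[0,0,0],"dr":[0,0,0],"claw":0.55},
])

```text
t: 13.75
tcp_pos: [462.0, 107.8, 81.5]
tool_rot: [0.493, 0.507, -0.507, -0.492]
contact_force: [-6.7, -0.5, 13.5]
opening: 19.1
```

```bash
python3 look.py w13;  python3 - <<'E'
from h import *
s=observe(); c=read_camera('wrist'); T=Twt(s); Ti=np.linalg.inv(T)
f=lambda x,y,z:(Ti@np.r_[onz(c,x/1.4,y/1.4,z,T),1]).round(1)
print('pivot(w12 px)',f(387,373,81.5),'front rim',f(387,349,95),'rear rim',f(387,428,95))
E
```

```text
13.75 [462.  107.8  81.5] yaw 91.65 ydir [ 1.5e-03 -1.0e-04 -1.0e+00] F [-6.7 -0.5 13.5] M [-0.207  1.323  0.048] open 19.1 j [ 0.09 -0.06 -0.31  1.32 -0.    0.06]
pivot(w12 px) [-0.   0.   0.8  1. ] front rim [  0.  -13.5  15.    1. ] rear rim [ -0.  -13.5 -13.1   1. ]
```

View pics/w13.png

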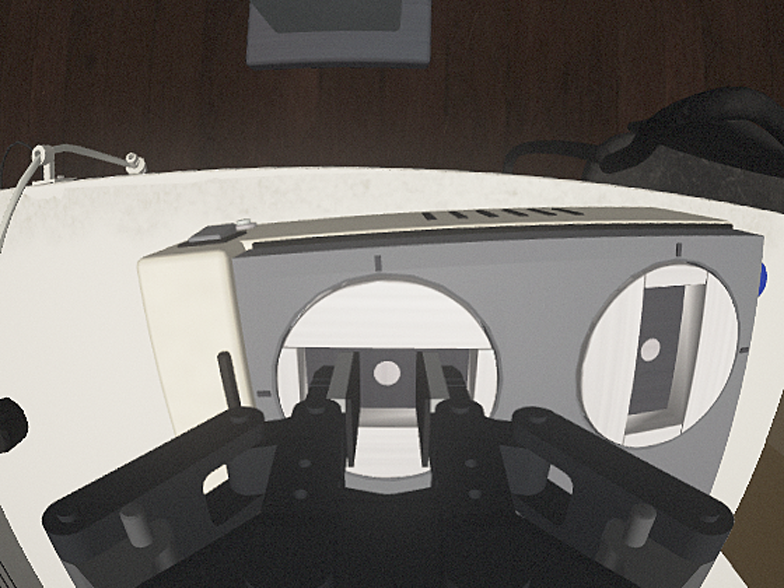

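>>> play_rows([
  {"dp":[0,0.1,0.05],"dr":[0,0,0],"claw":0.55},
  {"dp":[0,0,0],"dr":[0,5,0],"claw":0.55},
  {"dp":[0,0,0],"dr":[0,5,0],"claw":0.55},
  {"dp":[0,0,0],"dr":[0,5,0],"claw":0.55},
  {"dp":[0,0,0],"dr":[0,5,0],"claw":0.55},
  {"dp":[0,0,0],"dr":[0,5,0],"claw":0.55},
  {"dp":[0,0,0],"dr":[0,5,0],"claw":0.55},
  {"dp":[0,0,0],"dr":[0,5,0],"claw":0.55},
  {"dp":[0,0,0],"dr":[0,5,0],"claw":0.55},
  {"dp":[0,0,0],"dr":[0,5,0],"claw":0.55},
])

```text
t: 14.68
tcp_pos: [461.7, 106.6, 81.4]
tool_rot: [0.651, 0.279, -0.278, -0.649]
contact_force: [-8.0, -4.1, 17.6]
opening: 19.1
```

```bash
python3 look.py w14
```

```text
14.6833 [461.7 106.6  81.4] yaw 46.39 ydir [ 0.0022 -0.0031 -1.    ] F [-8.  -4.1 17.6] M [-0.893  1.681  0.078] open 19.1 j [ 0.09 -0.07 -0.31  1.32 -0.    0.85]
```

View pics/w14.png

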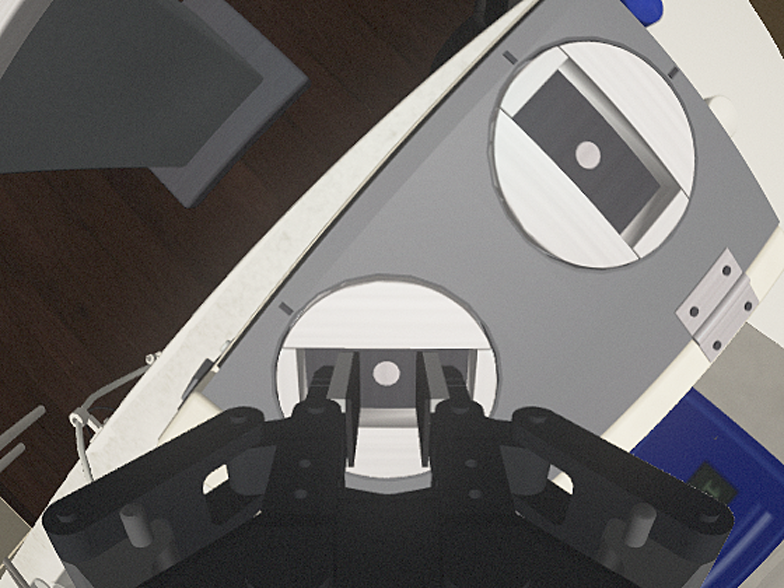

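>>> play_rows([
  {"dp":[0,0,0],"dr":[0,5,0],"claw":0.55},
  {"dp":[0,0,0],"dr":[0,5,0],"claw":0.55},
  {"dp":[0,0,0],"dr":[0,5,0],"claw":0.55},
  {"dp":[0,0,0],"dr":[0,5,0],"claw":0.55},
  {"dp":[0,0,0],"dr":[0,5,0],"claw":0.55},
  {"dp":[0,0,0],"dr":[0,5,0],"claw":0.55},
  {"dp":[0,0,0],"dr":[0,5,0],"claw":0.55},
  {"dp":[0,0,0],"dr":[0,5,0],"claw":0.55},
  {"dp":[0,0,0],"dr":[0,5,0],"claw":0.55},
  {"dp":[0,0,0],"dr":[0,5,0],"claw":0.55},
])

```text
t: 15.57
tcp_pos: [462.7, 106.9, 81.5]
tool_rot: [0.707, -0.021, 0.024, -0.706]
contact_force: [-2.5, -2.3, 14.6]
opening: 19.4
```

```bash
python3 look.py w15
```

```text
15.5667 [462.7 106.9  81.5] yaw -3.61 ydir [ 0.0043 -0.0021 -1.    ] F [-2.5 -2.3 14.6] M [-0.459  0.978  0.106] open 19.4 j [ 0.09 -0.07 -0.31  1.32 -0.    1.72]
```

View pics/w15.png

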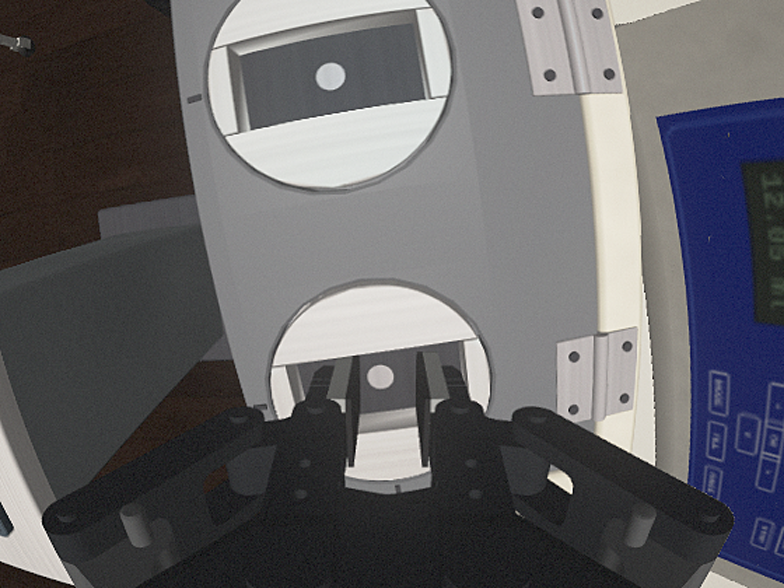

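>>> play_rows([
  {"dp":[0,0,0],"dr":[0,2,0],"claw":0.55},
  {"dp":[0,0,0],"dr":[0,2,0],"claw":0.55},
  {"dp":[0,0,0],"dr":[0,0,0],"claw":0.55},
  {"dp":[0,0,0],"dr":[0,0,0],"claw":0.55},
  {"dp":[0,0,0],"dr":[0,0,0],"claw":0.55},
  {"dp":[0,-0.3,0],"dr":[0,0,0],"claw":0.55},
  {"dp":[0,-0.3,0],"dr":[0,0,0],"claw":0.55},
  {"dp":[0,-0.3,0],"dr":[0,0,0],"claw":0.55},
  {"dp":[0,-0.5,0],"dr":[0,0,0],"claw":0.55},
  {"dp":[0,-0.8,0],"dr":[0,0,0],"claw":0.55},
])

```text
t: 16.45
tcp_pos: [460.0, 107.7, 98.4]
tool_rot: [0.706, -0.047, 0.044, -0.706]
contact_force: [-0.2, 1.1, -0.0]
opening: 19.1
```

>>> play_rows([
  {"dp":[0,-1.5,0],"dr":[0,0,0],"claw":0.55},
  {"dp":[0,-2,0],"dr":[0,0,0],"claw":0.55},
  {"dp":[0,-2,0],"dr":[0,0,0],"claw":0.55},
  {"dp":[0,-2,0],"dr":[0,0,0],"claw":0.55},
  {"dp":[0,-2,1.5],"dr":[0,0,0],"claw":0.55},
  {"dp":[0,-2,1.5],"dr":[0,0,0],"claw":0.55},
  {"dp":[0,0,0],"dr":[0,0,0],"claw":0.55},
  {"dp":[0,0,0],"dr":[0,0,0],"claw":0.55},
  {"dp":[0,0,0],"dr":[0,0,0],"claw":0.55},
  {"dp":[0,0,0],"dr":[0,0,0],"claw":0.55},
])

```text
t: 17.28
tcp_pos: [464.3, 137.0, 213.0]
tool_rot: [0.706, -0.046, 0.045, -0.705]
contact_force: [0.3, -0.1, -0.5]
opening: 18.9
```

```bash
python3 look.py w16; python3 - <<'E'
from h import *
for n,(y0,y1,x0,x1) in dict(scene=(165,250,180,300),side=(140,220,230,330)).items():
    a=read_camera(n)['color'][y0:y1,x0:x1,::-1]; cv2.imwrite(f'pics/{n}9.png',cv2.resize(a,None,fx=6,fy=6,interpolation=cv2.INTER_CUBIC))
E
```

```text
17.2833 [464.3 137.  213. ] yaw -7.38 ydir [-2.7e-03 -6.0e-04 -1.0e+00] F [ 0.3 -0.1 -0.5] M [-0.015 -0.035  0.01 ] open 18.9 j [ 0.15 -0.06 -0.04  1.59 -0.    1.85]
```

View pics/w16.png

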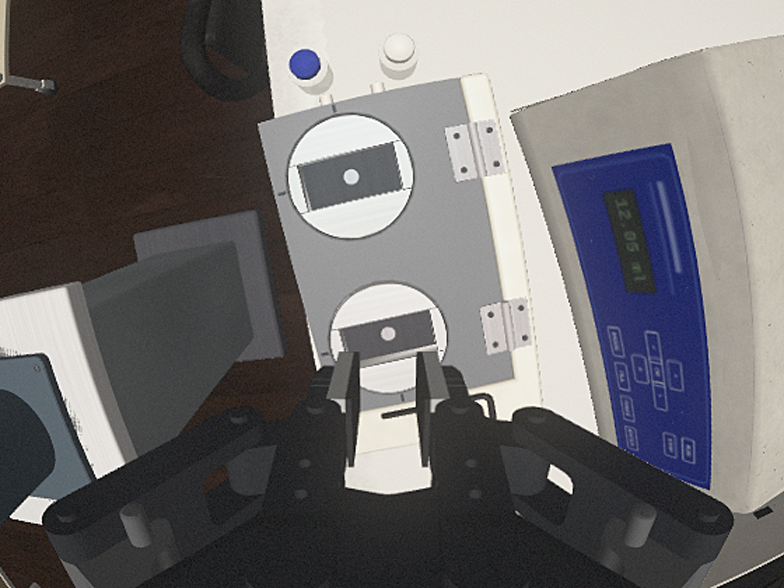

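View pics/scene9.png

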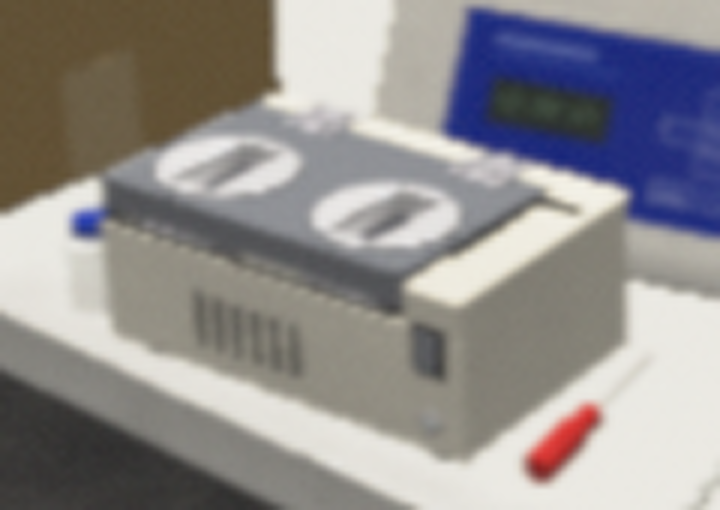

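View pics/side9.png

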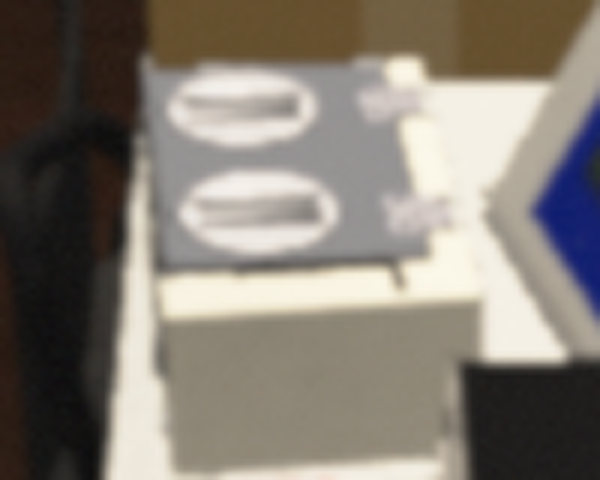

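>>> play_rows([
  {"dp":[0,-1,-2],"dr":[0,0,0],"claw":0.55},
  {"dp":[0,-1,-2],"dr":[0,0,0],"claw":0.55},
  {"dp":[0,-1,-2],"dr":[0,0,0],"claw":0.55},
  {"dp":[0,-1,-2],"dr":[0,0,0],"claw":0.55},
  {"dp":[0,0,-1],"dr":[0,0,0],"claw":0.55},
  {"dp":[0,0,0],"dr":[0,0,0],"claw":0.55},
  {"dp":[0,0,0],"dr":[0,0,0],"claw":0.55},
  {"dp":[0,0,0],"dr":[0,0,0],"claw":0.55},
  {"dp":[0,0,0],"dr":[0,0,0],"claw":0.55},
  {"dp":[0,0,0],"dr":[0,0,0],"claw":0.55},
])

```text
t: 18.27
tcp_pos: [453.4, 49.0, 253.6]
tool_rot: [-0.706, 0.045, -0.044, 0.706]
contact_force: [0.2, 1.2, -0.3]
opening: 19.1
```

```bash
python3 look.py w17; python3 - <<'E'
import cv2
a=cv2.imread('pics/w17.png')[50:450,200:600]; cv2.imwrite('pics/w17z.png',cv2.resize(a,(600,600),interpolation=cv2.INTER_CUBIC))
E
```

```text
18.2667 [453.4  49.  253.6] yaw -7.28 ydir [-1.4e-03  3.0e-04 -1.0e+00] F [ 0.2  1.2 -0.3] M [-0.031 -0.003 -0.035] open 19.1 j [-0.04 -0.12 -0.02  1.67  0.    1.66]
```

View pics/w17z.png

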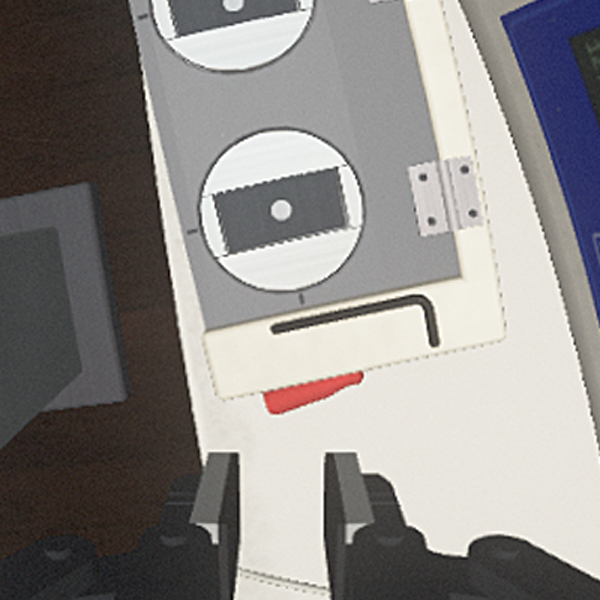

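```bash
python3 - <<'E'
from h import *
s=observe(); c=read_camera('wrist'); T=Twt(s)
g=cv2.cvtColor(c['color'],cv2.COLOR_RGB2GRAY)
out=lambda u,v,z: onz(c,u,v,z,T)
px=lambda x,y:((x/1.5+200)/1.4,(y/1.5+50)/1.4)
print(s['tcp_pos'])
for n,guess in (('R',px(281,210)),('L',px(233,3))):
    m=np.zeros_like(g); cv2.circle(m,tuple(int(round(v)) for v in guess),33,255,-1)
    d=((g<125)&(m>0)).astype(np.uint8); k,l,st,ce=cv2.connectedComponentsWithStats(d); i=1+np.argmax(st[1:,4])
    cnt=max(cv2.findContours((l==i).astype(np.uint8),cv2.RETR_EXTERNAL,cv2.CHAIN_APPROX_NONE)[0],key=cv2.contourArea)
    P=np.array([out(*p[0],82.5)[:2] for p in cnt],np.float32); r=cv2.minAreaRect(P); b=cv2.boxPoints(r); e=sorted([b[1]-b[0],b[2]-b[1]],key=np.linalg.norm)[1]
    print(n,r[0],r[1],'slot yaw',(np.degrees(np.arctan2(e[1],e[0]))+90)%180-90, st[i])
for n,a,b,z in (('cover right edge',(206,330),(461,277),95),('module right edge',(218,398),(500,340),94)):
    P=out(*px(*a),z);Q=out(*px(*b),z);d=Q-P;print(n,np.degrees(np.arctan2(d[1],d[0])),np.linalg.norm(d))
# cover height check using scene cam is coarse; use front right corner of cover across two views
E
```

```text
[453.45335072  48.96110792 253.74222168]
R (460.9823303222656, 107.27886199951172) (58.052001953125, 29.141042709350586) slot yaw 5.3155518 [ 245  115   62   42 1639]
L (451.1424560546875, 210.19210815429688) (59.01474380493164, 28.44417381286621) slot yaw 7.826378 [ 222   14   62   40 1320]
cover right edge 4.930387502337751 118.13399418310604
module right edge 4.751332136960485 134.9032467607896
```

```bash
python3 - <<'E'
from h import *
import numpy as np
a=cv2.imread('pics/w17.png'); 
b=cv2.imread('pics/w16.png')
cv2.imwrite('pics/z.png',np.hstack([cv2.resize(b[90:260,265:435],(400,400),interpolation=cv2.INTER_CUBIC),cv2.resize(a[0:110,290:420],(400,338),interpolation=cv2.INTER_CUBIC)[:338].copy() if 0 else cv2.copyMakeBorder(cv2.resize(a[0:110,290:420],(400,338),interpolation=cv2.INTER_CUBIC),0,62,0,0,cv2.BORDER_CONSTANT)]))
E
```

```text
(no output)
```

View pics/z.png

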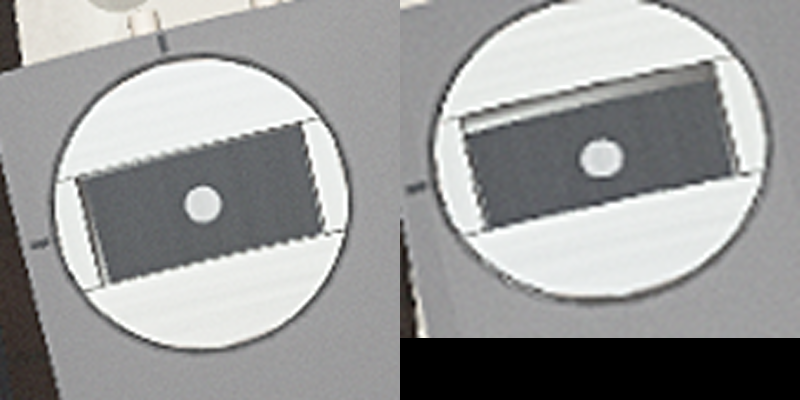

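```bash
python3 - <<'E'
from cell import hand_in, observe
print(observe()['t']); print(hand_in())
E
```

```text
18.3667
the job is handed in; nothing more can be done
None
```

The cover is shut and both fasteners are turned clockwise to their stops. I handed the job in at about 18.4 s with the arm clear of everything.

**What I did:** I put the part-open fingertips into the left slot and pressed the cover onto its stop. The tip height was 81.5 mm and the push about 20 N. I turned the disc until it stopped and the fingers slipped on in the slot, then lifted out. I then did the same on the right slot, with a push of about 14–18 N.

**Last checks:**
- **Cover:** it lies down by itself in the wrist, scene and side views.
- **Right slot:** it measured 5.3° in the world frame, against a module heading of about 4.8–5.3°.
- **Left slot:** my first automatic fit, which the image border partly cut off, gave 7.8° and disagreed. Reading the rim edges directly in two pictures gave about 5.5–5.8°, and the slot runs within about 1° of the line of the cover's index tick. The disc also did not move during the last 6° of turning, so I take it to be at its stop.
- **Other things:** the hex key, vials and screwdriver looked undisturbed. I did not look closely at the mouse, tape roll or tweezers at the end, but the arm never went near them.

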